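# Square a heavy heat sink up to the bench fence

### The job

Using fingertip pushes only, walk the heavy finned heat sink round on the mat until it is square to the aluminium fence, then push it home so that one of its long sides (either will do) lies flat against the front of the fence, with no end sticking out past the fence. Do not pick it up or tip it, and do not let it touch the fence while it is still plainly askew. Leave the other loose things where they are.

Things in the scene. Friction and masses are not known exactly. Their poses are not given: they have to be found in the camera images.
- heat_sink: Finned aluminium block 140 mm long (x), 96 wide (y), 40 tall, about 0.8 kg, loose, same after a half turn. Origin: centre of underside. Long sides flat. It slides on a pad 84 x 76 x 3 under its middle; its outline hangs 3 mm clear. Starts 37 to 90 degrees from parallel to the fence, turned either way. Slides at 3 to 7 N; pushed off centre it turns and shifts together.
- fence: Aluminium bar fixed to the bench, 240 mm long (x), 16 thick, 30 tall; foot plates and clamp knobs reach 66 mm behind its front face. Origin: foot of the middle of the flat front face, at bench height. The face looks along its -y, where the heat sink starts, origin 160 to 190 mm away; home, the heat sink's origin is 48 mm in front of the face.
- solder_reel: White solder reel lying flat, 64 mm across, 36 mm tall. Origin: centre of underside. Bystander.
- flux_jar: Amber jar with black cap, 44 mm across, 50 mm tall. Origin: centre of underside. Bystander.
- capacitor: Dark blue can capacitor standing upright, 35 mm across, 48 mm tall. Origin: centre of underside. Bystander.
- screwdriver: Yellow-handled screwdriver, 170 mm, lying along its x. Origin: underside, near its middle. Bystander.
- cell_holder: Black round coin-cell holder, 32 mm across, 8 mm tall. Origin: centre of underside. Bystander.
- flux_brush: Small brush, 150 mm, lying along its x. Origin: underside, near its middle. Bystander.
There are look-alikes about, which are no part of the job. Leave any green look-alike of the heat_sink alone. There is more than one size of the fence; the one meant has the size given above.

How it is judged:
At the end, for the whole second after the job is handed in: The heat sink rests flat on the bench with one long side within 3 degrees of parallel to the fence, its origin within 4 mm of its flush distance of 48 mm from the fence's front face, and within 52 mm of the fence's middle along the fence (no end overhanging by more than 2 mm) (angle between the x axis of heat_sink and the x axis of fence, either way round below 0.05 rad and y of heat_sink in the frame of fence between -0.052 and -0.044 m and x of heat_sink in the frame of fence between -0.052 and 0.052 m and z of heat_sink in the frame of fence below 0.004 m and angle between heat_sink's own z axis and vertical below 0.05 rad and linear speed of heat_sink below 0.01 m/s); the robot touches nothing.
It fails at once if the heat sink is lifted more than 10 mm or tipped more than 11 degrees (z of heat_sink in the frame of fence above 0.01 m or angle between heat_sink's own z axis and vertical above 0.2 rad).
It fails at once if the heat sink touches the fence while more than 11 degrees out of parallel with it (contact force between heat_sink and fence above 0.5 N and angle between the x axis of heat_sink and the x axis of fence, either way round above 0.2 rad).
It fails at once if a bystander is moved by more than 20 mm (distance of any of solder_reel, flux_jar, capacitor, screwdriver, cell_holder, flux_brush from where it was at the start of the episode above 0.02 m).
It also fails if it takes over 72 s, if anything falls off the work surface, if the arm or the gripper's body presses on something with over 40 N, if the wrist force passes 120 N, or if a joint passes its speed limit or range.

### The arm

A 6-joint arm with a two-finger parallel gripper is mounted at the origin on the work surface. World frame = base frame: x ahead of the robot, y to its left, z up, the work surface at z = 0. Lengths are in m, angles in rad, forces in N, time in s.
With the tool pointing down it reaches from about 0.35 to 0.975 m from the base axis. Payload 7.1 kg.
Tool frame: the origin (TCP) lies on the centre line of the jaws, within the pads' length; the fingertips stand 8 mm ahead of it and the grasp point (between the pads) lies 11 mm behind it; z points along the fingers, y is the line along which they close (so a half turn about z gives the same grasp; the last joint's range is limited). The gripper opens to 88 mm and grips with 3 to 60 N. Pads are 20 mm wide; open, the fingers measure 115 mm over their backs; the gripper's body (75 mm by 178 mm) begins 61 mm behind the grasp point.
Start: joints at [1.194, 0.423, 1.63, -0, 1.089, -0.019], TCP at [0.219, 0.585, 0.231] pointing down, gripper open.
Joint ranges: [-3, 3], [-0.9, 2.11], [0.09, 2.58], [-1.31, 4.45], [0.11, 2.69], [-2.54, 2.54]. Speed limits (rad/s): [2.39, 2.39, 3.01, 3.14, 3.14, 3.14].

### API

Orientations are given as a unit quaternion [x, y, z, w].
In Python, from plant import manip gives the robot as it stands. The module is installed in compiled form; this text tells all that it offers.
- The arm moves only by the tool servo_tool, never from a script. Its argument "deltas" is a list of rows, each a list of 3 entries, a list of its own where there are three numbers: the opening, from 0 (shut) to 1 (fully open), then the shift along the world's x, y, z in cm, then the turn, a rotation vector about the world's x, y, z in degrees. In form: [[fingers, [x, y, z], [ax, ay, az]], ...]. A call has exactly 10 rows; each row is the pose to reach, as a shift and turn from the pose commanded when the call began; what a row does not reach only later rows make up. A row lasts 1/10 s, in which the tool goes at most 50 mm and 8.59 degrees, less where a joint would pass 70% of its speed; a pose out of reach is approached as far as the arm can. A call with a gripper value outside its range is refused whole. The fingers move at their own pace and stop on an object; "newtons" is the grip in N (left out, the last holds). Time passes only in rows, so rows that repeat a pose let the fingers close, or fill a call up. It gives the time, the measured TCP pose, the force, the opening and the grip force at its end, in the units of the state.
- manip.observe(): the state, without advancing time (a new reading comes with each control period).
- manip.capture(name): name is "scene" or "side" or "wrist"; returns a dict with "frame" (384x512x3 uint8, red, green, blue), "K" (3x3 intrinsics, pixels), "cam_to_world" (4x4, takes a point from camera to world coordinates); the wrist camera has in their place "tool_from_camera" (4x4, takes a point from camera to tool coordinates, whose origin is the TCP and whose axes are the flange's). Camera axes: x right, y down, z forward; pixel columns grow to the right and rows downward; lengths in m; the calibration is good to about 2 mm. A picture is of the moment at which its call begins: read the wrist's pose just before it. There is no depth.
- manip.hand_in(): hands the job in; it is judged then, once.
The state is a dict: "t": time; "qpos": joint angles; "dq": joint speeds; "effort": joint torques, N m; "tool_pos": TCP position; "orientation": TCP orientation; "wrist_force": force on the tool from outside, world axes, zero at the start; "torque": the same for the moment, N m; "grip_width": opening from 0.0 (shut) to 1.0 (fully open); "grasp_force": force on a finger pad.
Only numpy, scipy, OpenCV 4.12 (cv2) and the standard library are available. Lean on these libraries where they do the work, as an engineer would, in place of code of your own. Each camera call takes 0.05 s, during which the arm holds its last target. There are 200 camera calls.

## Working session

There is one attempt and no reset: what is moved stays moved. The work goes in short steps, Python scripts to look and compute and a tool call to move; the robot and the scene stay as the last step left them, time stands still between calls to the robot, and variables do not carry over. Pictures are saved under pics/ and viewed, at most 10 in all, crops included, and the job is handed in when it is done.

Besides the shell and the picture viewer there is one more tool, called after "Call:" as name(argument=value, ...), one argument or row to a line, values as JSON. servo_tool: Moves the arm, as the interface text tells. Its arguments: {"type":"object","properties":{"deltas":{"type":"array","items":{"type":"array"}},"newtons":{"type":"number"}},"required":["deltas"]}

```bash
mkdir -p pics
python3 - <<'E'
from plant import manip
import cv2,numpy as np,pickle
s=manip.observe();print(s)
for n in("scene","side"):
    c=manip.capture(n);pickle.dump(c,open(n+".pkl","wb"))
    cv2.imwrite(f"pics/{n}1.png",c["frame"][:,:,::-1]);print(n,c["K"],c["cam_to_world"])
E
```

```text
{'t': 0.0, 'qpos': array([ 1.19401763e+00,  4.23850609e-01,  1.63070081e+00, -4.13252956e-06,
        1.08858800e+00, -1.89942676e-02]), 'dq': array([ 1.69108074e-04,  6.83365365e-04,  5.86164458e-04, -6.01320556e-04,
       -9.72958069e-05, -4.88266294e-04]), 'effort': array([ 5.00021506e-04, -5.44618356e+01, -2.73668307e+01,  6.43070089e-02,
        2.27187574e-02, -1.35981468e-04]), 'tool_pos': array([0.21864573, 0.58491937, 0.22989134]), 'orientation': array([ 1.77938577e-01,  9.84041292e-01, -7.58644670e-04, -1.50249968e-04]), 'wrist_force': array([ 0.43055472,  0.1446422 , -0.67518907]), 'torque': array([0.01568974, 0.01078808, 0.03379818]), 'grasp_force': 0.0, 'grip_width': 0.9995861972034653}
scene [[397.07315138   0.         253.76695236]
 [  0.         397.07315138 186.22490713]
 [  0.           0.           1.        ]] [[-0.47901481  0.58622605 -0.65336348  1.29626472]
 [ 0.87761266  0.33548387 -0.34241289  0.41290712]
 [ 0.01846156 -0.73742091 -0.67518115  0.82347838]
 [ 0.          0.          0.          1.        ]]
side [[383.03369913   0.         254.05174521]
 [  0.         383.03369913 192.94509096]
 [  0.           0.           1.        ]] [[ 0.76474744 -0.454177    0.45703896  0.04063445]
 [-0.6442347  -0.55118643  0.53024067 -0.60267803]
 [ 0.01109056 -0.69994055 -0.714115    0.85167636]
 [ 0.          0.          0.          1.        ]]
```

View pics/scene1.png

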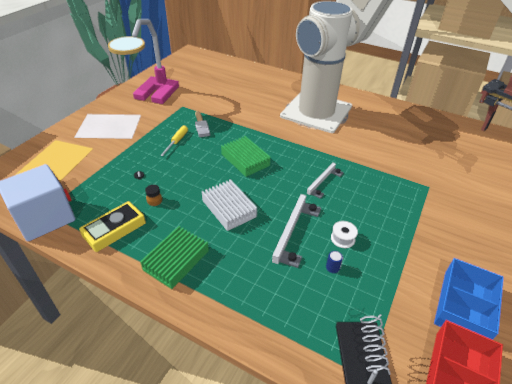

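View pics/side1.png

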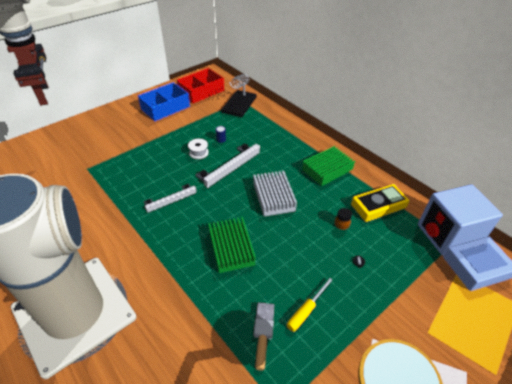

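The scene view shows the heat sink (silver) at about (229,204) and the long fence from (303,198) to (277,262). The reel is at (344,234), the capacitor at (334,262), the jar at (153,195), and the green look-alikes at (246,156) and (175,256). In the side view the sink is at (275,193) and the fence runs (205,183) to (260,148). I'll zoom in to get the corners.

Run:
```python
import cv2,numpy as np,pickle
a=pickle.load(open("scene.pkl","rb"))["frame"][170:280,190:340]
b=pickle.load(open("side.pkl","rb"))["frame"][130:240,190:340]
v=np.vstack([cv2.resize(x[:,:,::-1],None,fx=5,fy=5,interpolation=cv2.INTER_CUBIC)for x in(a,)])
w=cv2.resize(b[:,:,::-1],None,fx=5,fy=5,interpolation=cv2.INTER_CUBIC)
cv2.imwrite("pics/za.png",v);cv2.imwrite("pics/zb.png",w)
```

```text
(no output)
```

View pics/za.png

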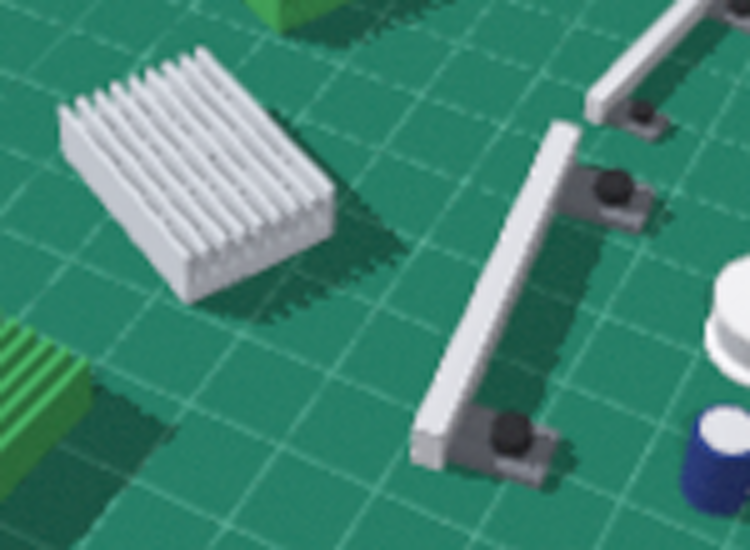

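View pics/zb.png

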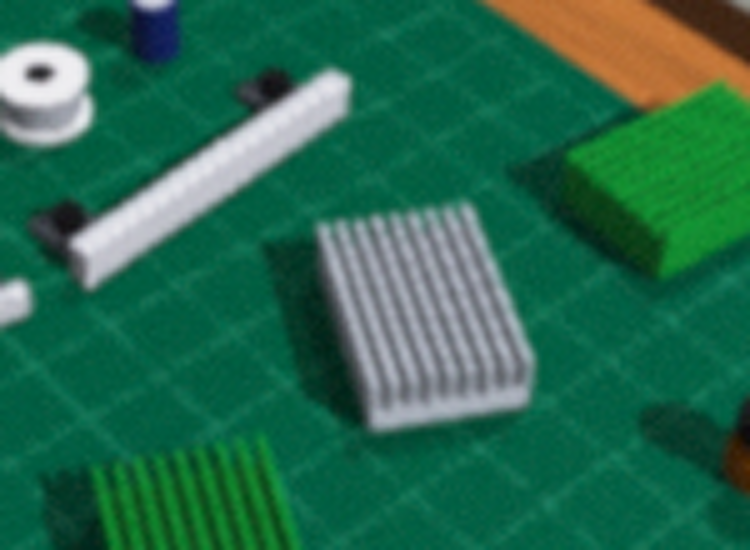

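The scene crop shows the sink's top corners at (63,107), (202,50), (334,190) and (187,262), and the fence's front top edge from (555,122) to (414,432). The side crop shows the sink's corners at (320,225), (470,207), (532,355) and (370,397), and the fence's front edge from (86,255) to (350,84).

```bash
cat > h.py <<'E'
import cv2,numpy as np,pickle
def ray(c,p,z):
    p=np.atleast_2d(np.array(p,float));M=np.array(c["cam_to_world"])
    d=np.c_[p,np.ones(len(p))]@np.linalg.inv(c["K"]).T@M[:3,:3].T
    o=M[:3,3];return (o+d*((z-o[2])/d[:,2])[:,None])[:,:2]
E
python3 - <<'E'
from h import *
np.set_printoptions(precision=4,suppress=True)
a=pickle.load(open("scene.pkl","rb"));b=pickle.load(open("side.pkl","rb"))
ca=lambda p:np.array(p)/5+[190,170]; cb=lambda p:np.array(p)/5+[190,130]
for c,f,sk,fe in((a,ca,[(63,107),(202,50),(334,190),(187,262)],[(555,122),(414,432)]),(b,cb,[(370,397),(532,355),(470,207),(320,225)],[(86,255),(350,84)])):
    s=ray(c,f(sk)-.1,.04);F=ray(c,f(fe)-.1,.03)
    print("sink",s.tolist(),s.mean(0),np.linalg.norm(np.roll(s,-1,0)-s,axis=1))
    v=np.roll(s,-1,0)-s; print("edge ang",np.degrees(np.arctan2(v[:,1],v[:,0])))
    d=F[1]-F[0];print("fence",F,F.mean(0),np.linalg.norm(d),np.degrees(np.arctan2(d[1],d[0])))
for n,c,p,z in(("reel",a,(344,230),.036),("cap",a,(335,254),.048),("jar",a,(153,188),.05),("greenA",a,[(221,152),(246,138),(271,157),(247,174)],.03),("greenB",a,[(142,261),(179,230),(208,243),(175,284)],.02),("smallfence",a,[(309,189),(336,163)],.0),
  ("reel2",b,(198,147),.036),("cap2",b,(221,129),.048),("jar2",b,(344,213),.05)):
    print(n,ray(c,p,z))
E
```

```text
sink [[0.6302137506002568, -0.10193286969294396], [0.5483147799406493, -0.05825034999311979], [0.6117997887773995, 0.06501575075518173], [0.6974651942988441, 0.022509986637446744]] [ 0.6219 -0.0182] [0.0928 0.1387 0.0956 0.1415]
edge ang [ 151.9258   62.7504  -26.3899 -118.3877]
fence [[0.4909 0.146 ]
 [0.7313 0.1748]] [0.6111 0.1604] 0.24215475816923662 6.837308983672584
sink [[0.5397318997321897, -0.06774737429801336], [0.6342013268968207, -0.10308788260197588], [0.6939996921553029, 0.013202542857937316], [0.6103946286785733, 0.060423140775423656]] [ 0.6196 -0.0243] [0.1009 0.1308 0.096  0.1464]
edge ang [ -20.5106   62.7871  150.542  -118.8687]
fence [[0.488  0.1397]
 [0.7241 0.1635]] [0.6061 0.1516] 0.2372576919537329 5.764264648190202
reel [[0.566 0.302]]
cap [[0.6628 0.3102]]
jar [[ 0.6971 -0.2252]]
greenA [[ 0.4365 -0.1614]
 [ 0.3278 -0.1292]
 [ 0.3784 -0.0081]
 [ 0.4901 -0.034 ]]
greenB [[ 0.896  -0.1032]
 [ 0.7692 -0.0847]
 [ 0.7683  0.0068]
 [ 0.9097  0.0077]]
smallfence [[0.4265 0.148 ]
 [0.2649 0.1766]]
reel2 [[0.5566 0.289 ]]
cap2 [[0.6678 0.308 ]]
jar2 [[ 0.6973 -0.2275]]
```

Call:
servo_tool(
  deltas=[
    [0, [31.3, -68.2, 0], [0, 0, 0]],
    [0, [31.3, -68.2, 0], [0, 0, 0]],
    [0, [31.3, -68.2, 0], [0, 0, 0]],
    [0, [31.3, -68.2, 0], [0, 0, 0]],
    [0, [31.3, -68.2, 0], [0, 0, 0]],
    [0, [31.3, -68.2, 0], [0, 0, 0]],
    [0, [31.3, -68.2, 0], [0, 0, 0]],
    [0, [31.3, -68.2, 0], [0, 0, 0]],
    [0, [31.3, -68.2, 0], [0, 0, 0]],
    [0, [31.3, -68.2, 0], [0, 0, 0]],
  ],
)

```text
t: 1.1
tool_pos: [0.4277, 0.129, 0.2307]
orientation: [0.178, 0.984, 0.0, 0.0]
wrist_force: [1.5, 0.9, 0.2]
grip_width: 0.126
grasp_force: 0.0
```

Call:
servo_tool(
  deltas=[
    [0, [2, -4.5, 0], [0, 0, 0]],
    [0, [4, -9, 0], [0, 0, 0]],
    [0, [6, -13.5, 0], [0, 0, 0]],
    [0, [8, -18, 0], [0, 0, 0]],
    [0, [10.4, -22.6, 0], [0, 0, 0]],
    [0, [10.4, -22.6, -4.5], [0, 0, 0]],
    [0, [10.4, -22.6, -9], [0, 0, 0]],
    [0, [10.4, -22.6, -13.5], [0, 0, 0]],
    [0, [10.4, -22.6, -18], [0, 0, 0]],
    [0, [10.4, -22.6, -20.9], [0, 0, 0]],
  ],
)

```text
t: 2.1
tool_pos: [0.5296, -0.0948, 0.0185]
orientation: [0.178, 0.984, 0.0, -0.002]
wrist_force: [-0.9, -0.4, 0.8]
grip_width: 0.003
grasp_force: 0.0
```

Call:
servo_tool(
  deltas=[
    [0, [0.3, 0.7, 0], [0, 0, 0]],
    [0, [0.6, 1.4, 0], [0, 0, 0]],
    [0, [0.9, 2.1, 0], [0, 0, 0]],
    [0, [1.2, 2.8, 0], [0, 0, 0]],
    [0, [1.4, 3.5, 0], [0, 0, 0]],
    [0, [1.7, 4.2, 0], [0, 0, 0]],
    [0, [2.0, 4.9, 0], [0, 0, 0]],
    [0, [2.3, 5.6, 0], [0, 0, 0]],
    [0, [2.5, 6.2, 0], [0, 0, 0]],
    [0, [2.5, 6.2, 0], [0, 0, 0]],
  ],
)

```text
t: 3.1
tool_pos: [0.5566, -0.0321, 0.0229]
orientation: [0.177, 0.984, 0.0, 0.0]
wrist_force: [-0.7, 0.3, -0.1]
grip_width: 0.003
grasp_force: 0.6
```

```bash
cat > look.py <<'E'
import sys;from plant import manip
from h import *
c=manip.capture("scene");n=sys.argv[1];pickle.dump(c,open(n+".pkl","wb"))
cv2.imwrite(f"pics/{n}.png",cv2.resize(c["frame"][170:280,190:340,::-1],None,fx=5,fy=5,interpolation=cv2.INTER_CUBIC))
s=manip.observe();print(s["t"],s["tool_pos"])
E
python3 look.py p2
```

```text
3.15 [ 0.55683399 -0.03235992  0.02272938]
```

View pics/p2.png

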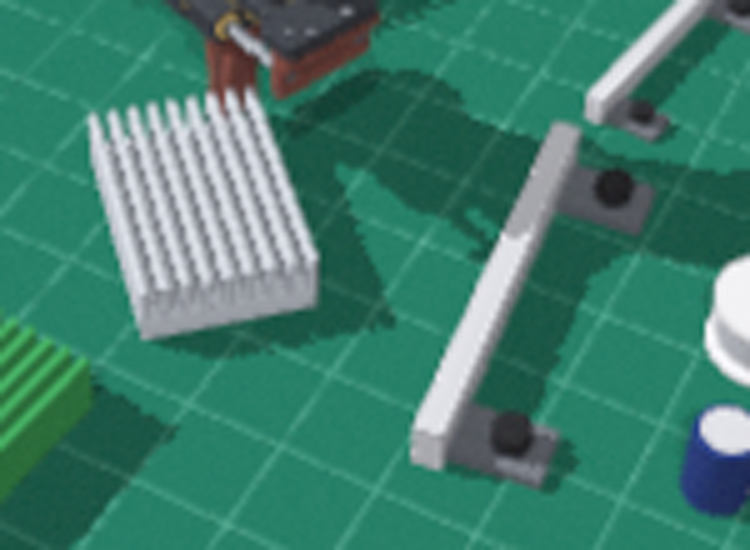

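The sink has turned clockwise as planned. Its crop corners are now (92,118), (255,92), (317,265) and (140,293).

```bash
cat > m.py <<'E'
import sys;from h import *
np.set_printoptions(precision=4,suppress=True)
n=sys.argv[1];p=np.array(eval(sys.argv[2]))/5+[189.9,169.9]
s=ray(pickle.load(open(n+".pkl","rb")),p,.04)
v=np.roll(s,-1,0)-s;a=np.degrees(np.arctan2(v[:,1],v[:,0]));C=s.mean(0)
d=C-[.609,.156];t=np.radians(6.3)
print("C",C,"len",np.linalg.norm(v,axis=1),"ang",a,"fence xy",d@[np.cos(t),np.sin(t)],d@[-np.sin(t),np.cos(t)]);print(s)
E
python3 m.py p2 "[(92,118),(255,92),(317,265),(140,293)]"
```

```text
C [0.6469 0.0003] len [0.0955 0.1393 0.0949 0.1369] ang [ 133.0025   43.6578  -48.4444 -136.0482] fence xy 0.020581621176071048 -0.15894181736696317
[[ 0.6296 -0.0824]
 [ 0.5645 -0.0126]
 [ 0.6653  0.0836]
 [ 0.7282  0.0126]]
```

Call:
servo_tool(
  deltas=[
    [0, [-1.2, -2.0, 0], [0, 0, 0]],
    [0, [-1.2, -2.5, 3], [0, 0, 0]],
    [0, [-1.2, -2.5, 6.5], [0, 0, 0]],
    [0, [3, -4.5, 6.5], [0, 0, 0]],
    [0, [7, -6.5, 6.5], [0, 0, 0]],
    [0, [9.8, -7.8, 6.5], [0, 0, 0]],
    [0, [9.8, -7.8, 6.5], [0, 0, 0]],
    [0, [9.8, -7.8, 3], [0, 0, 0]],
    [0, [9.8, -7.8, 0], [0, 0, 0]],
    [0, [9.8, -7.8, 0], [0, 0, 0]],
  ],
)

```text
t: 4.15
tool_pos: [0.6508, -0.11, 0.0182]
orientation: [0.178, 0.984, 0.0, -0.004]
wrist_force: [0.3, -0.3, -0.3]
grip_width: 0.005
grasp_force: 0.0
```

Call:
servo_tool(
  deltas=[
    [0, [-0.5, 0.6, 0], [0, 0, 0]],
    [0, [-1.0, 1.2, 0], [0, 0, 0]],
    [0, [-1.5, 1.8, 0], [0, 0, 0]],
    [0, [-2.1, 2.4, 0], [0, 0, 0]],
    [0, [-2.7, 3.1, 0], [0, 0, 0]],
    [0, [-3.3, 3.8, 0], [0, 0, 0]],
    [0, [-3.8, 4.5, 0], [0, 0, 0]],
    [0, [-4.3, 5.2, 0], [0, 0, 0]],
    [0, [-4.6, 5.9, 0], [0, 0, 0]],
    [0, [-4.6, 5.9, 0], [0, 0, 0]],
  ],
)

```text
t: 5.15
tool_pos: [0.6076, -0.0507, 0.0214]
orientation: [0.178, 0.984, 0.0, -0.001]
wrist_force: [0.4, -0.3, 0.2]
grip_width: 0.005
grasp_force: 0.0
```

```bash
python3 look.py p3
```

```text
5.2 [ 0.60817353 -0.05102666  0.02145959]
```

View pics/p3.png

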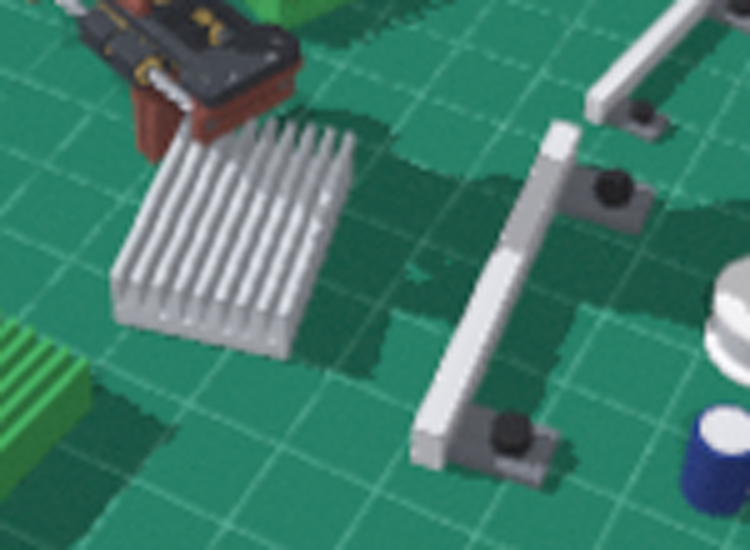

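It has turned most of the way. Crop corners are (353,132), (288,322) and (113,275), and the fourth is hidden near (187,92).

```bash
python3 m.py p3 "[(187,94),(353,132),(288,322),(113,275)]"
```

```text
C [0.6458 0.0224] len [0.1004 0.1463 0.0976 0.1445] ang [ 101.3068   14.6498  -79.8465 -164.1847] fence xy 0.021943345203301236 -0.13683100439456497
[[ 0.5855 -0.0459]
 [ 0.5658  0.0525]
 [ 0.7074  0.0895]
 [ 0.7246 -0.0065]]
```

Call:
servo_tool(
  deltas=[
    [0, [0.3, -2.0, 0], [0, 0, 0]],
    [0, [0.5, -2.7, 4], [0, 0, 0]],
    [1, [2, -2.7, 7.5], [0, 0, -8]],
    [1, [4, -2.7, 7.5], [0, 0, -16]],
    [1, [4.9, -2.7, 7.5], [0, 0, -24]],
    [1, [4.9, -2.7, 7.5], [0, 0, -32]],
    [1, [4.9, -2.7, 7.5], [0, 0, -40]],
    [1, [4.9, -2.7, 7.5], [0, 0, -48]],
    [1, [4.9, -2.7, 7.5], [0, 0, -56]],
    [1, [4.9, -2.7, 7.5], [0, 0, -63.2]],
  ],
)

```text
t: 6.2
tool_pos: [0.6576, -0.0787, 0.0964]
orientation: [0.669, 0.743, 0.0, -0.0]
wrist_force: [0.0, -0.1, -0.5]
grip_width: 0.695
grasp_force: 0.0
```

Call:
servo_tool(
  deltas=[
    [1, [0, 0, 0], [0, 0, 0]],
    [1, [0, 0, 0], [0, 0, 0]],
    [1, [0, 0, -3], [0, 0, 0]],
    [1, [0, 0, -6], [0, 0, 0]],
    [1, [0, 0, -7.5], [0, 0, 0]],
    [1, [0, 0, -7.5], [0, 0, 0]],
    [1, [0, 0, -7.5], [0, 0, 0]],
    [1, [0, 0, -7.5], [0, 0, 0]],
    [1, [0, 0, -7.5], [0, 0, 0]],
    [1, [0, 0, -7.5], [0, 0, 0]],
  ],
)

```text
t: 7.2
tool_pos: [0.6581, -0.0791, 0.0228]
orientation: [0.667, 0.745, 0.0, 0.001]
wrist_force: [0.0, 0.3, 0.2]
grip_width: 1.002
grasp_force: 0.0
```

Call:
servo_tool(
  deltas=[
    [1, [-0.13, 1.2, 0], [0, 0, 0]],
    [1, [-0.26, 2.4, 0], [0, 0, 0]],
    [1, [-0.4, 3.6, 0], [0, 0, 0]],
    [1, [-0.53, 4.8, 0], [0, 0, 0]],
    [1, [-0.66, 6.0, 0], [0, 0, 0]],
    [1, [-0.8, 7.2, 0], [0, 0, 0]],
    [1, [-0.93, 8.4, 0], [0, 0, 0]],
    [1, [-1.05, 9.5, 0], [0, 0, 0]],
    [1, [-1.15, 10.4, 0], [0, 0, 0]],
    [1, [-1.15, 10.4, 0], [0, 0, 0]],
  ],
)

```text
t: 8.2
tool_pos: [0.6457, 0.0266, 0.0217]
orientation: [0.667, 0.745, 0.0, -0.0]
wrist_force: [-0.3, 0.4, -0.9]
grip_width: 0.996
grasp_force: 0.0
```

```bash
python3 look.py p4
```

```text
8.25 [0.64585281 0.02605374 0.02173131]
```

View pics/p4.png

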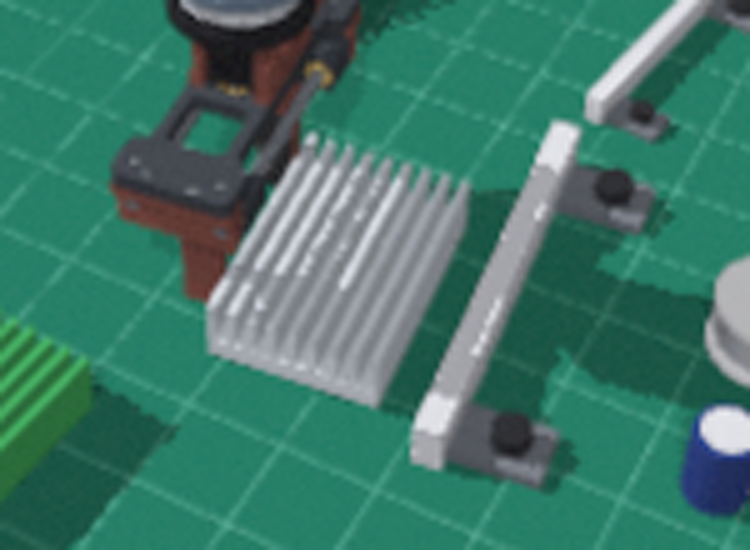

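The sink is now parallel to the fence with a small gap. Crop corners are (310,140), (468,188), (380,367) and (207,308).

```bash
python3 m.py p4 "[(310,140),(468,188),(380,367),(207,308)]"
```

```text
C [0.6469 0.089 ] len [0.0948 0.1376 0.0967 0.1368] ang [  96.0299    6.6023  -84.414  -174.1794] fence xy 0.030322081054763538 -0.07074780396458752
[[0.5837 0.0344]
 [0.5737 0.1287]
 [0.7104 0.1446]
 [0.7198 0.0483]]
```

Call:
servo_tool(
  deltas=[
    [1, [-0.04, 0.4, 0], [0, 0, 0]],
    [1, [-0.09, 0.8, 0], [0, 0, 0]],
    [1, [-0.13, 1.2, 0], [0, 0, 0]],
    [1, [-0.17, 1.5, 0], [0, 0, 0]],
    [1, [-0.2, 1.8, 0], [0, 0, 0]],
    [1, [-0.22, 2.0, 0], [0, 0, 0]],
    [1, [-0.24, 2.2, 0], [0, 0, 0]],
    [1, [-0.25, 2.3, 0], [0, 0, 0]],
    [1, [-0.26, 2.4, 0], [0, 0, 0]],
    [1, [-0.26, 2.4, 0], [0, 0, 0]],
  ],
)

```text
t: 9.25
tool_pos: [0.6434, 0.0491, 0.0218]
orientation: [0.667, 0.745, 0.0, 0.0]
wrist_force: [0.5, -3.9, 2.4]
grip_width: 0.998
grasp_force: 1.9
```

Call:
servo_tool(
  deltas=[
    [1, [-0.01, 0.1, 0], [0, 0, 0]],
    [1, [-0.01, 0.1, 0], [0, 0, 0]],
    [1, [-0.02, 0.2, 0], [0, 0, 0]],
    [1, [-0.02, 0.2, 0], [0, 0, 0]],
    [1, [-0.03, 0.3, 0], [0, 0, 0]],
    [1, [-0.03, 0.3, 0], [0, 0, 0]],
    [1, [-0.03, 0.3, 0], [0, 0, 0]],
    [1, [-0.03, 0.3, 0], [0, 0, 0]],
    [1, [-0.03, 0.3, 0], [0, 0, 0]],
    [1, [-0.03, 0.3, 0], [0, 0, 0]],
  ],
)

```text
t: 10.25
tool_pos: [0.6431, 0.0519, 0.0218]
orientation: [0.667, 0.745, 0.0, 0.0]
wrist_force: [0.2, -5.3, 4.1]
grip_width: 1.0
grasp_force: 2.5
```

Call:
servo_tool(
  deltas=[
    [1, [-0.01, 0.1, 0], [0, 0, 0]],
    [1, [-0.01, 0.1, 0], [0, 0, 0]],
    [1, [-0.02, 0.2, 0], [0, 0, 0]],
    [1, [-0.02, 0.2, 0], [0, 0, 0]],
    [1, [-0.03, 0.3, 0], [0, 0, 0]],
    [1, [-0.03, 0.3, 0], [0, 0, 0]],
    [1, [-0.03, 0.3, 0], [0, 0, 0]],
    [1, [-0.03, 0.3, 0], [0, 0, 0]],
    [1, [-0.03, 0.3, 0], [0, 0, 0]],
    [1, [-0.03, 0.3, 0], [0, 0, 0]],
  ],
)

```text
t: 11.25
tool_pos: [0.6431, 0.054, 0.0218]
orientation: [0.667, 0.745, -0.0, 0.001]
wrist_force: [1.6, -9.4, 2.2]
grip_width: 0.997
grasp_force: 4.9
```

Call:
servo_tool(
  deltas=[
    [1, [-0.01, 0.1, 0], [0, 0, 0]],
    [1, [-0.01, 0.1, 0], [0, 0, 0]],
    [1, [-0.02, 0.2, 0], [0, 0, 0]],
    [1, [-0.02, 0.2, 0], [0, 0, 0]],
    [1, [-0.03, 0.3, 0], [0, 0, 0]],
    [1, [-0.03, 0.3, 0], [0, 0, 0]],
    [1, [-0.03, 0.3, 0], [0, 0, 0]],
    [1, [-0.03, 0.3, 0], [0, 0, 0]],
    [1, [-0.03, 0.3, 0], [0, 0, 0]],
    [1, [-0.03, 0.3, 0], [0, 0, 0]],
  ],
)

```text
t: 12.25
tool_pos: [0.6434, 0.0543, 0.0219]
orientation: [0.666, 0.746, -0.001, 0.002]
wrist_force: [4.2, -23.9, 2.2]
grip_width: 0.999
grasp_force: 11.6
```

It's seated: the force went from 9 to 24 N with only 0.3 mm of motion. I'll back off and check.

Call:
servo_tool(
  deltas=[
    [1, [0.05, -0.5, 0], [0, 0, 0]],
    [1, [0.15, -1.5, 0], [0, 0, 0]],
    [1, [0.4, -3.5, 0], [0, 0, 0]],
    [1, [0.7, -6, 0], [0, 0, 0]],
    [1, [0.7, -6, 4], [0, 0, 0]],
    [1, [0.7, -6, 8], [0, 0, 0]],
    [1, [0.7, -9, 12], [0, 0, 0]],
    [1, [0.7, -13, 15], [0, 0, 0]],
    [1, [0.7, -16, 17], [0, 0, 0]],
    [1, [0.7, -16, 17], [0, 0, 0]],
  ],
)

```text
t: 13.25
tool_pos: [0.6511, -0.1052, 0.1951]
orientation: [0.668, 0.744, 0.002, 0.002]
wrist_force: [-0.0, 0.7, -0.5]
grip_width: 0.998
grasp_force: 0.0
```

```bash
python3 look.py p5
```

```text
13.3 [ 0.64996382 -0.10331459  0.19305572]
```

View pics/p5.png

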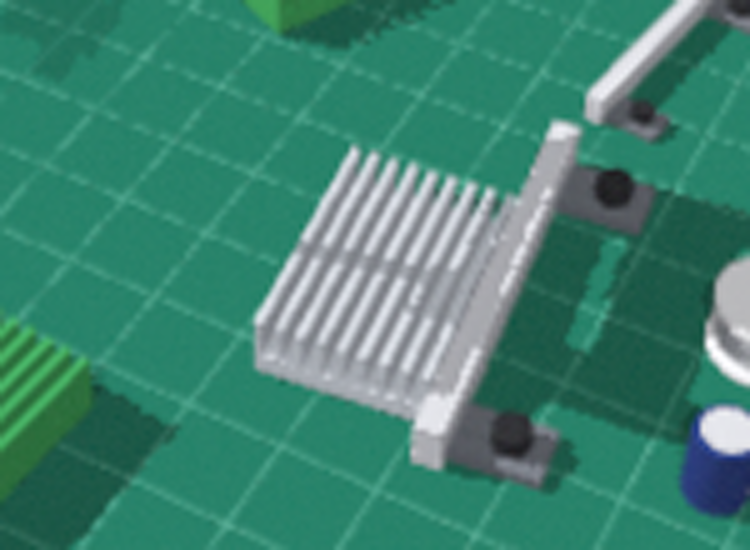

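The sink lies flat against the fence, with its outer long edge from (353,152) to (256,324). I'll check that edge against the fence.

Run:
```python
from h import *
c=pickle.load(open("p5.pkl","rb"))
f=lambda p:np.array(p)/5+[189.9,169.9]
s=ray(c,f([(353,150),(256,324)]),.04);F=ray(c,f([(555,122),(414,432)]),.03)
d=F[1]-F[0];X=d/np.linalg.norm(d);Y=np.array([-X[1],X[0]])
r=s-F.mean(0);print(r@X,r@Y);v=s[1]-s[0];print(np.degrees(np.arctan2(v[1],v[0])-np.arctan2(d[1],d[0])),np.linalg.norm(v))
```

```text
[-0.04414299  0.09474232] [-0.09647001 -0.09653993]
-0.02884358042484286 0.13888532026916647
```

Outer edge at −96.5 mm (96 expected), 0.03° off parallel, centre 25 mm along the fence. All of these are within limits.

```bash
python3 -c "
from plant import manip
print(manip.hand_in())"
```

```text
the job is handed in; nothing more can be done
None
```

The heat sink was pushed home flat against the fence front and the job is handed in: at the last look it was about 0.03° off parallel and 25 mm from the fence's middle; the hand-in returned no verdict, and I did not re-measure the bystanders.

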